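# Restock the detergent rack in reverse order

### The job

Restock the laundry's aluminium rack: move the four detergent bottles from the dark wooden tray into its four compartments in reverse order, so that the bottle nearest the tray's red end ends farthest from the rack's red end, the next one next to it, and so on. Set every bottle down upright on the rack's floor without dropping or tipping it over, let go of it, and leave the cup, the brush and the jar where they are.

Things in the scene. Friction and masses are not known exactly. Their poses are not given: they have to be found in the camera images.
- bottle_blue: loose closed detergent bottle with blue body and grey cap, upright, 112 mm tall, 0.18 to 0.35 kg. Straight round body 44 mm in diameter from the base up to 90 mm, then a shoulder and a cap 30 mm in diameter. Origin at the centre of its underside, z up its axis (its yaw has no meaning). It starts on the coaster of its own colour
- bottle_yellow: loose closed detergent bottle with yellow body and grey cap, upright, 112 mm tall, 0.18 to 0.35 kg. Straight round body 44 mm in diameter from the base up to 90 mm, then a shoulder and a cap 30 mm in diameter. Origin at the centre of its underside, z up its axis (its yaw has no meaning). It starts on the coaster of its own colour
- bottle_green: loose closed detergent bottle with green body and grey cap, upright, 112 mm tall, 0.18 to 0.35 kg. Straight round body 44 mm in diameter from the base up to 90 mm, then a shoulder and a cap 30 mm in diameter. Origin at the centre of its underside, z up its axis (its yaw has no meaning). It starts on the coaster of its own colour
- bottle_white: loose closed detergent bottle with white body and grey cap, upright, 112 mm tall, 0.18 to 0.35 kg. Straight round body 44 mm in diameter from the base up to 90 mm, then a shoulder and a cap 30 mm in diameter. Origin at the centre of its underside, z up its axis (its yaw has no meaning). It starts on the coaster of its own colour
- coaster_blue: flat square blue coaster, 60 x 60 x 4 mm, fixed on the floor of the tray (it cannot be moved); it marks the place that the blue bottle came from. Origin at the centre of its underside, 5 mm above the table; a bottle on it stands 9 mm above the table
- coaster_yellow: flat square yellow coaster, 60 x 60 x 4 mm, fixed on the floor of the tray (it cannot be moved); it marks the place that the yellow bottle came from. Origin at the centre of its underside, 5 mm above the table; a bottle on it stands 9 mm above the table
- coaster_green: flat square green coaster, 60 x 60 x 4 mm, fixed on the floor of the tray (it cannot be moved); it marks the place that the green bottle came from. Origin at the centre of its underside, 5 mm above the table; a bottle on it stands 9 mm above the table
- coaster_white: flat square white coaster, 60 x 60 x 4 mm, fixed on the floor of the tray (it cannot be moved); it marks the place that the white bottle came from. Origin at the centre of its underside, 5 mm above the table; a bottle on it stands 9 mm above the table
- tray: fixed dark wooden tray where the bottles start, 78 x 310 mm, rim 12 mm high; the row runs along its y axis with places at y = +105, +35, -35, -105 mm, one coaster at each, in any order. The end at +y is a red block 20 mm thick. Origin at the middle of the row on the table, z up; turned up to 11 degrees. It may lie nearer to or farther from the robot than the rack
- rack: fixed aluminium rack, empty at the start, 78 x 310 mm, floor 5 mm and rim and dividers 22 mm above the table, walls 5 mm; four compartments, 65 mm along the row by 68 mm across, centred at y = +105, +35, -35, -105 mm (within 2 mm), x = 0. The end at +y is a red block 20 mm thick. Origin at the middle of the row on the table, z up; turned up to 11 degrees
- cup: bystander: loose white measuring cup, 72 mm across the rim, 60 mm tall; origin at the centre of its underside
- brush: bystander: loose lint brush lying on the table, 200 mm long along its x axis; origin under its middle
- jar: bystander: loose amber jar, 64 mm in diameter, 90 mm tall; origin at the centre of its underside

How it is judged (in metres and radians):
At the end, for the whole second after the job is handed in: Each bottle is in the rack compartment mirroring its coaster's place in the tray (coaster at +y of the tray, bottle at -y of the rack): within 18 mm of its centre along and across the row, underside within 4 mm of the rack's floor, leaning under 0.1 rad, at rest, released (((y of coaster_blue in the frame of tray between 0.085 and 0.125 m and y of bottle_blue in the frame of rack between -0.123 and -0.087 m) or (y of coaster_blue in the frame of tray between 0.015 and 0.055 m and y of bottle_blue in the frame of rack between -0.053 and -0.017 m) or (y of coaster_blue in the frame of tray between -0.055 and -0.015 m and y of bottle_blue in the frame of rack between 0.017 and 0.053 m) or (y of coaster_blue in the frame of tray between -0.125 and -0.085 m and y of bottle_blue in the frame of rack between 0.087 and 0.123 m)) and x of bottle_blue in the frame of rack between -0.018 and 0.018 m and z of bottle_blue in the frame of rack between 0.001 and 0.009 m and angle between each of bottle_blue, bottle_yellow, bottle_green, bottle_white's own z axis and vertical below 0.1 rad and linear speed of each of bottle_blue, bottle_yellow, bottle_green, bottle_white below 0.02 m/s and angular speed of each of bottle_blue, bottle_yellow, bottle_green, bottle_white below 0.2 rad/s and contact force between each of bottle_blue, bottle_yellow, bottle_green, bottle_white and the fingers below 0.1 N and ((y of coaster_yellow in the frame of tray between 0.085 and 0.125 m and y of bottle_yellow in the frame of rack between -0.123 and -0.087 m) or (y of coaster_yellow in the frame of tray between 0.015 and 0.055 m and y of bottle_yellow in the frame of rack between -0.053 and -0.017 m) or (y of coaster_yellow in the frame of tray between -0.055 and -0.015 m and y of bottle_yellow in the frame of rack between 0.017 and 0.053 m) or (y of coaster_yellow in the frame of tray between -0.125 and -0.085 m and y of bottle_yellow in the frame of rack between 0.087 and 0.123 m)) and x of bottle_yellow in the frame of rack between -0.018 and 0.018 m and z of bottle_yellow in the frame of rack between 0.001 and 0.009 m and ((y of coaster_green in the frame of tray between 0.085 and 0.125 m and y of bottle_green in the frame of rack between -0.123 and -0.087 m) or (y of coaster_green in the frame of tray between 0.015 and 0.055 m and y of bottle_green in the frame of rack between -0.053 and -0.017 m) or (y of coaster_green in the frame of tray between -0.055 and -0.015 m and y of bottle_green in the frame of rack between 0.017 and 0.053 m) or (y of coaster_green in the frame of tray between -0.125 and -0.085 m and y of bottle_green in the frame of rack between 0.087 and 0.123 m)) and x of bottle_green in the frame of rack between -0.018 and 0.018 m and z of bottle_green in the frame of rack between 0.001 and 0.009 m and ((y of coaster_white in the frame of tray between 0.085 and 0.125 m and y of bottle_white in the frame of rack between -0.123 and -0.087 m) or (y of coaster_white in the frame of tray between 0.015 and 0.055 m and y of bottle_white in the frame of rack between -0.053 and -0.017 m) or (y of coaster_white in the frame of tray between -0.055 and -0.015 m and y of bottle_white in the frame of rack between 0.017 and 0.053 m) or (y of coaster_white in the frame of tray between -0.125 and -0.085 m and y of bottle_white in the frame of rack between 0.087 and 0.123 m)) and x of bottle_white in the frame of rack between -0.018 and 0.018 m and z of bottle_white in the frame of rack between 0.001 and 0.009 m); the robot touches nothing.
It fails at once if the white cup is pushed more than 30 mm (distance of cup from where it was at the start of the episode above 0.03 m).
It fails at once if the brush is pushed more than 30 mm (distance of brush from where it was at the start of the episode above 0.03 m).
It fails at once if the amber jar is pushed more than 30 mm (distance of jar from where it was at the start of the episode above 0.03 m).
It fails at once if a bottle is tipped over (leans more than 45 degrees) (angle between any of bottle_blue, bottle_yellow, bottle_green, bottle_white's own z axis and vertical above 0.785 rad).
It fails at once if a bottle is dropped (moves faster than 0.6 m/s with no finger on it) ((linear speed of bottle_blue above 0.6 m/s and contact force between bottle_blue and the fingers below 0.05 N) or (linear speed of bottle_yellow above 0.6 m/s and contact force between bottle_yellow and the fingers below 0.05 N) or (linear speed of bottle_green above 0.6 m/s and contact force between bottle_green and the fingers below 0.05 N) or (linear speed of bottle_white above 0.6 m/s and contact force between bottle_white and the fingers below 0.05 N)).
It also fails if it takes over 93 s, if anything falls off the work surface, if the arm or the gripper's body presses on something with over 40 N, if the wrist force passes 120 N, or if a joint passes its speed limit or range.

### The arm

A 7-joint arm with a two-finger parallel gripper is mounted at the origin on the work surface. World frame = base frame: x ahead of the robot, y to its left, z up, the work surface at z = 0. Lengths are in m, angles in degrees, forces in N, time in s.
With the tool pointing down it reaches from about 0.4 to 0.85 m from the base axis. Payload 6.9 kg.
Tool frame: the origin (TCP) lies midway between the tips of the shut fingers; the grasp point (between the pads) lies 19 mm behind it; x points along the fingers, y is the direction in which the jaws open and shut, and the axes are right-handed (so a half turn about x gives the same grasp; the last joint's range is limited). The gripper opens to 85 mm and grips with 20 to 120 N. Pads are 22 mm wide; open, the fingers measure 114 mm over their backs; the gripper's body (76 mm by 85 mm) begins 54 mm behind the grasp point. The pads swing forward as they close: fully open they stand 13 mm farther back than shut.
Start: joints at [6.045, 29.078, -13.613, 85.955, 7.202, 65.827, -8.869], TCP at [0.625, -0, 0.231] pointing down, gripper open.
Joint ranges: [-176.47, 176.47], [-13.61, 117.27], [-81.72, 77.17], [0.22, 143.17], [-87.28, 267.28], [10, 112.55], [-165.47, 165.47]. Speed limits (degrees/s): [136.94, 136.94, 180, 180, 180, 180, 180].

### API

Orientations are given as a 3x3 rotation matrix whose columns are the frame's x, y, z axes.
In Python, from station import state, read_camera, sign_off gives the robot as it stands.
- The arm moves only by the shell command python3 -m creep 'ROWS' [OPENING] [FORCE]. ROWS is JSON, one flat list of numbers, 6 for each row, row after row: the shift along the tool's x, y, z as a fraction of full scale, then the turn, a rotation vector about the tool's x, y, z as a fraction of full scale. A call has 1 to 10 rows; each row shifts and turns the commanded pose from where the row before left it, along the tool's axes as they then stand; what a row does not reach is not made up. Full scale, the value 1, is 0.2 m for a shift and 2 pi rad for a turn. A row lasts 1/12 s, in which the tool goes at most 41.7 mm and 7.16 degrees, less where a joint would pass 70% of its speed; a pose out of reach is approached as far as the arm can. A call with a number of a shift or a turn outside -1 to 1 is refused whole. A call with a gripper value outside its range is refused whole. OPENING is the closure, from -1 (fully open) to 1 (shut), set as the call begins (- or left out, the last holds). The fingers move at their own pace and stop on an object; FORCE is the grip in N (left out, the last holds). Time passes only in rows, so rows that do not move let the fingers close. It gives the time, the measured TCP pose, the force and the opening at its end, in the units of the state.
- state(): the state, without advancing time (a new reading comes with each control period).
- read_camera(name): name is "scene" or "side" or "wrist"; returns a dict with "frame" (420x560x3 uint8, red, green, blue), "camera_matrix" (3x3 intrinsics, pixels), "R" (3x3) and "t" (3): a world point X has camera coordinates R X + t. Camera axes: x right, y down, z forward; pixel columns grow to the right and rows downward; lengths in m; the calibration is good to about 2 mm. A picture is of the moment at which its call begins. There is no depth.
- sign_off(): hands the job in, once; it reports no verdict.
The state is a dict: "clock": time; "joint_positions": joint angles; "joint_velocities": joint speeds; "effort": joint torques, N m; "tool_pos": TCP position; "eef_rot": TCP orientation; "ft_force": force on the tool from outside, world axes, zero at the start; "wrist_torque": the same for the moment, N m; "grip_width": opening from 0.0 (shut) to 1.0 (fully open).
Only numpy, scipy, OpenCV 4.12 (cv2) and the standard library are available. Lean on these libraries where they do the work, as an engineer would, in place of code of your own. Each camera call takes 0.05 s, during which the arm holds its last target. There are 200 camera calls.

## Working session

There is one attempt and no reset: what is moved stays moved. The work goes in short steps, Python scripts to look and compute and a shell command to move; the robot and the scene stay as the last step left them, time stands still between calls to the robot, and variables do not carry over. Pictures are saved under pics/ and viewed, about 12 in all and at most 16, crops included, and the job is handed in when it is done.

```bash
ls; mkdir -p pics; python3 - <<'E'
from station import state, read_camera
import cv2
s=state();print(s)
for n in("scene","side"):
    c=read_camera(n);cv2.imwrite(f"pics/{n}0.png",c["frame"][:,:,::-1]);print(n,c["camera_matrix"],c["R"],c["t"])
E
```

```text
pics
{'clock': 0.0, 'joint_positions': array([  6.04442548,  29.12515751, -13.60863831,  86.00763267,
         7.20397907,  65.82751282,  -8.86945748]), 'joint_velocities': array([-0.03846323,  0.08596228, -0.11001041, -0.11436167, -0.02949793,
        0.0322794 ,  0.04096863]), 'effort': array([ 1.19726570e-03, -6.20588279e+01, -2.18696728e+00, -2.49655455e+01,
        1.23123583e-02,  1.21321963e-02,  2.04169703e-05]), 'tool_pos': array([ 6.24504630e-01, -9.11465625e-05,  2.30439976e-01]), 'eef_rot': array([[-1.76660729e-03,  9.99998439e-01,  2.46456853e-05],
       [-6.82992563e-05,  2.45250655e-05, -9.99999997e-01],
       [-9.99998437e-01, -1.76660897e-03,  6.82558236e-05]]), 'ft_force': array([ 0.39203729, -0.16762136, -0.08874133]), 'wrist_torque': array([ 0.04049394, -0.01287478, -0.01305451]), 'grip_width': 1.001095156771517}
scene [[440.00090073   0.         281.80656557]
 [  0.         440.00090073 202.9856474 ]
 [  0.           0.           1.        ]] [[-0.8671298   0.49801761 -0.00802301]
 [ 0.41156827  0.70734922 -0.57469003]
 [-0.28053069 -0.50163287 -0.81833184]] [ 0.49610753 -0.21947864  1.12398421]
side [[408.85134697   0.         278.35383077]
 [  0.         408.85134697 209.62577458]
 [  0.           0.           1.        ]] [[ 0.90075021 -0.43379794  0.02164269]
 [-0.18962391 -0.43759233 -0.87895149]
 [ 0.39075802  0.78761177 -0.47641985]] [-0.49292166  0.14765226  0.86898843]
```

View pics/scene0.png

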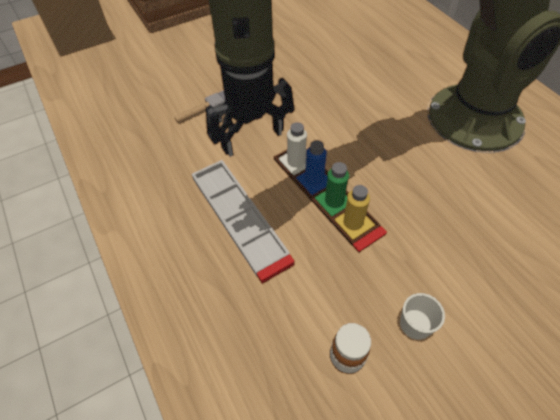

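View pics/side0.png

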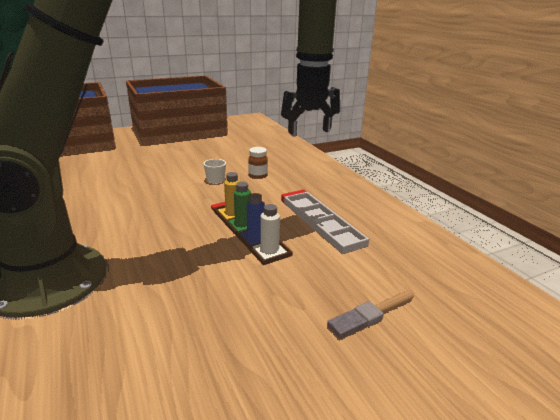

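```bash
cat >h.py <<'E'
import numpy as np, cv2
from station import state, read_camera
def plane(c,uv,z):
    uv=np.atleast_2d(uv).astype(float); K,R,t=(np.array(c[k]) for k in("camera_matrix","R","t"))
    d=np.c_[uv,np.ones(len(uv))]@np.linalg.inv(K).T@R; o=-R.T@t
    return (o+d*((z-o[2])/d[:,2:]))[:,:2]
def ray(c,uv):
    K,R,t=(np.array(c[k]) for k in("camera_matrix","R","t"))
    d=R.T@np.linalg.inv(K)@[uv[0],uv[1],1]; return -R.T@t,d/np.linalg.norm(d)
def meet(r1,r2):
    (a,d),(b,e)=r1,r2; s=np.linalg.lstsq(np.c_[d,-e],b-a,rcond=None)[0]
    p,q=a+s[0]*d,b+s[1]*e; return (p+q)/2,np.linalg.norm(p-q)
def big(m,n=1):
    m=cv2.morphologyEx(m.astype(np.uint8),cv2.MORPH_OPEN,np.ones((2,2)))
    cs=cv2.findContours(m,cv2.RETR_EXTERNAL,cv2.CHAIN_APPROX_NONE)[0]
    return sorted(cs,key=cv2.contourArea)[::-1][:n]
E
python3 - <<'E'
from h import *
for n in("scene","side","wrist"):
    c=read_camera(n); f=c["frame"]; hsv=cv2.cvtColor(f,cv2.COLOR_RGB2HSV); H,S,V=cv2.split(hsv)
    if n=="wrist": cv2.imwrite("pics/w0.png",f[:,:,::-1]);print(c["R"],c["t"])
    red=((H<6)|(H>174))&(S>170)&(V>90)
    for k in big(red,2): print(n,"red",cv2.contourArea(k),cv2.minAreaRect(plane(c,k[:,0],.015).astype(np.float32)))
    # rack: grey bright low saturation
    g=(S<45)&(V>90)
    if n!="wrist":
      for k in big(cv2.morphologyEx(g.astype(np.uint8),cv2.MORPH_CLOSE,np.ones((5,5))),5):
        print(n,"grey",cv2.boundingRect(k),cv2.minAreaRect(plane(c,k[:,0],.022).astype(np.float32)))
E
```

```text
scene red 353.0 ((0.655437707901001, 0.12546125054359436), (0.0768049880862236, 0.022543862462043762), 2.4544105529785156)
scene red 300.5 ((0.4556609094142914, 0.16173890233039856), (0.07553056627511978, 0.021793797612190247), 5.990901470184326)
scene grey (0, 80, 163, 340) ((1.0606167316436768, -0.21629104018211365), (0.22711320221424103, 0.9674304723739624), 0.10341265797615051)
scene grey (193, 162, 96, 111) ((0.6625712513923645, -0.03036533296108246), (0.08014777302742004, 0.28822562098503113), 2.4667575359344482)
scene grey (0, 0, 39, 70) ((0.9320722222328186, -0.9583699703216553), (0.37215277552604675, 0.11153291910886765), 80.41677856445312)
scene grey (402, 295, 43, 45) ((0.4751010239124298, 0.3419729471206665), (0.0888458788394928, 0.07219648361206055), 9.514396667480469)
scene grey (337, 325, 35, 35) ((0.6087684631347656, 0.3192053735256195), (0.059903308749198914, 0.06035031005740166), 59.96640396118164)
side red 35.5 ((0.6564445495605469, 0.12953823804855347), (0.08772128820419312, 0.022252751514315605), 11.885000228881836)
side red 34.0 ((0.43171948194503784, 0.14498868
[... 482 characters left out ...]
ey (286, 193, 83, 61) ((0.6538844704627991, -0.04936538636684418), (0.09578458964824677, 0.307605117559433), 2.181117534637451)
side grey (330, 303, 53, 32) ((0.5205647349357605, -0.3896423876285553), (0.10271739214658737, 0.04151463881134987), 6.093857765197754)
[[ 9.99999942e-01  2.86955279e-04 -1.84811195e-04]
 [ 3.25024087e-04 -9.65891215e-01  2.58947978e-01]
 [-1.04201020e-04 -2.58948023e-01 -9.65891252e-01]] [-0.62607312 -0.03342074  0.37869316]
wrist red 1305.5 ((0.455868661403656, 0.1571456789970398), (0.07668758183717728, 0.018734566867351532), 4.935695171356201)
wrist red 1262.5 ((0.6586672067642212, 0.122645802795887), (0.07808244228363037, 0.01869366317987442), 2.254558563232422)
```

View pics/w0.png

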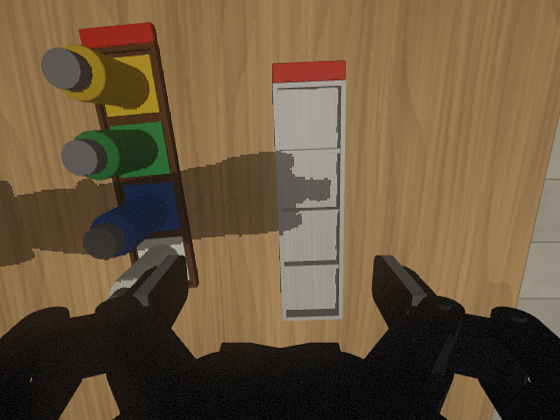

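```bash
python3 - <<'E'
from h import *
c=read_camera("wrist"); f=c["frame"]; H,S,V=cv2.split(cv2.cvtColor(f,cv2.COLOR_RGB2HSV))
red=((H<6)|(H>174))&(S>170)&(V>90)
roi=np.zeros(H.shape,bool); roi[50:330,262:356]=1
m=cv2.morphologyEx(((red|(S<60))&roi).astype(np.uint8),cv2.MORPH_CLOSE,np.ones((7,7)))
k=big(m)[0]; (x,y),wh,a=cv2.minAreaRect(plane(c,k[:,0],.022).astype(np.float32)); print("rack",x,y,wh,a)
kr=big(red&roi)[0]; print("red",cv2.minAreaRect(plane(c,kr[:,0],.022).astype(np.float32)))
kt=big(red&~roi)[0]; print("trayred",cv2.minAreaRect(plane(c,kt[:,0],.012).astype(np.float32)))
for n,(u,v) in dict(y=(66,69),g=(83,157),b=(101,241)).items():
    r=np.zeros(H.shape,bool); r[v-28:v+28,u-28:u+28]=1
    k=big((S<70)&(V>45)&(V<150)&r)[0]; e=cv2.fitEllipse(cv2.convexHull(k)); p=plane(c,cv2.convexHull(k)[:,0],.121)
    print(n,e,cv2.minEnclosingCircle(p.astype(np.float32)),plane(c,e[0],.121))
# coasters right edges: saturated colour pixels (yellow, green): extreme right side on z=.009
for n,lo,hi in(("y",20,32),("g",50,75)):
    k=big((H>=lo)&(H<=hi)&(S>160)&(V>60)&~roi)[0][:,0]
    p=plane(c,k,.009); print(n,cv2.boundingRect(k),"xmax",p[:,0].max(),"ymax/min near xmax",[p[p[:,0]>p[:,0].max()-.015,1].max(),p[p[:,0]>p[:,0].max()-.015,1].min()])
cv2.imwrite("pics/m.png",m*255)
E
```

```text
rack 0.6637035012245178 -0.024477511644363403 (0.07849787175655365, 0.31061673164367676) 2.30465030670166
red ((0.6578670740127563, 0.12152998894453049), (0.07704391330480576, 0.018404852598905563), 2.3391497135162354)
trayred ((0.454254686832428, 0.15797728300094604), (0.07704632729291916, 0.018986020237207413), 5.239551544189453)
y ((61.928707122802734, 68.69495391845703), (37.31205749511719, 43.623355865478516), 143.39952087402344) ((0.46108952164649963, 0.10853882879018784), 0.015371563844382763) [[0.46103014 0.1083043 ]]
g ((84.15337371826172, 157.83795166015625), (36.09642028808594, 45.67481994628906), 94.82768249511719) ((0.46712082624435425, 0.0415075421333313), 0.01880408264696598) [[0.46690406 0.04127234]]
b ((102.65422058105469, 242.04286193847656), (34.44118118286133, 37.03662872314453), 67.24566650390625) ((0.4701627194881439, -0.02995195798575878), 0.01850648783147335) [[ 0.47112918 -0.03187761]]
y (62, 46, 99, 72) xmax 0.49103238397879423 ymax/min near xmax [np.float64(0.1407200914942956), np.float64(0.07964500948553731)]
g (126, 174, 2, 2) xmax 0.44443893328803014 ymax/min near xmax [np.float64(0.011289116025379103), np.float64(0.010090932500540072)]
```

```bash
python3 - <<'E'
from h import *
c=read_camera("wrist")
print(plane(c,[(278,149),(310,208),(312,263)],.022))
E
python3 -m creep '[0,-0.137,-0.09,0,0,0, 0,-0.137,-0.09,0,0,0, 0,-0.137,-0.09,0,0,0, 0,-0.137,-0.09,0,0,0, 0,-0.137,-0.09,0,0,0, 0,-0.137,-0.09,0,0,0, 0,0,0,0,0,0, 0,0,0,0,0,0]' -1 50
```

```text
[[ 0.62453055  0.04154318]
 [ 0.66232571 -0.02713551]
 [ 0.66663865 -0.09782909]]
clock: 1.02
tool_pos: [0.4596, 0.109, 0.2319]
eef_rot: [[0.001, 1.0, 0.003], [0.0, 0.003, -1.0], [-1.0, 0.001, -0.0]]
ft_force: [1.4, -0.9, 0.5]
grip_width: 1.001
```

```bash
python3 - <<'E'
import cv2
f=cv2.imread("pics/w0.png")[55:330,262:356]
f=cv2.rotate(cv2.resize(f,None,fx=2.8,fy=2.8,interpolation=cv2.INTER_CUBIC),cv2.ROTATE_90_COUNTERCLOCKWISE)
cv2.imwrite("pics/rackz.png",f);print(f.shape)
E
python3 -m creep '[0.1,0,0,0,0,0, 0.15,0,0,0,0,0, 0.15,0,0,0,0,0, 0.15,0,0,0,0,0, 0.15,0,0,0,0,0, 0.1,0,0,0,0,0, 0.08,0,0,0,0,0, 0,0,0,0,0,0, 0,0,0,0,0,0]'
python3 - <<'E'
from h import *
a=[]
for n in("scene","side"):
    a.append(cv2.resize(read_camera(n)["frame"][130:280,150:400] if n=="scene" else read_camera(n)["frame"][110:260,150:400],None,fx=2.0,fy=2.0))
cv2.imwrite("pics/g1.png",np.vstack(a)[:,:,::-1])
E
```

```text
(263, 770, 3)
clock: 1.77
tool_pos: [0.461, 0.1074, 0.0547]
eef_rot: [[-0.002, 1.0, -0.001], [-0.001, -0.001, -1.0], [-1.0, -0.002, 0.001]]
ft_force: [0.4, -0.6, 0.3]
grip_width: 1.002
```

View pics/rackz.png

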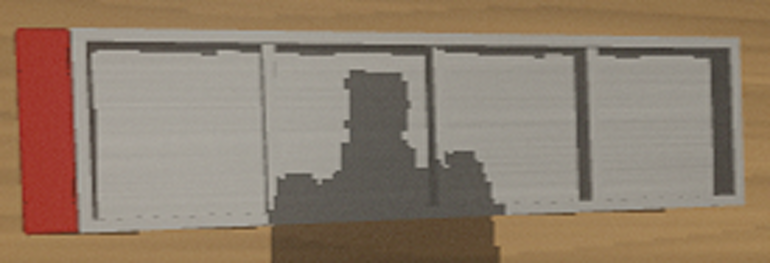

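View pics/g1.png

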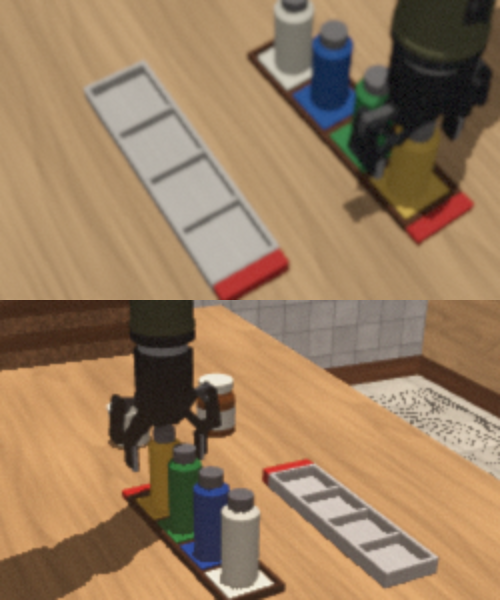

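```bash
python3 - <<'E'
from h import *
# camera pose at start
c=dict(camera_matrix=read_camera("wrist")["camera_matrix"],R=np.array([[9.99999942e-01,2.86955279e-04,-1.84811195e-04],[3.25024087e-04,-9.65891215e-01,2.58947978e-01],[-1.04201020e-04,-2.58948023e-01,-9.65891252e-01]]),t=np.array([-0.62607312,-0.03342074,0.37869316]))
for u in(18,76,86,269,441,594,735,742): print(u,plane(c,[(311,55+u/2.8)],.022)[0])
E
python3 -m creep '[0,0,0,0,0,0, 0,0,0,0,0,0, 0,0,0,0,0,0, 0,0,0,0,0,0, 0,0,0,0,0,0, 0,0,0,0,0,0]' 1 50
```

```text
18 [0.65900402 0.13191794]
76 [0.65954479 0.11166187]
86 [0.6596398  0.10810281]
269 [0.66147784 0.03925413]
441 [ 0.6633965  -0.03261473]
594 [ 0.66528473 -0.10334338]
735 [ 0.66720036 -0.17509869]
742 [ 0.6673003  -0.17884231]
clock: 2.42
tool_pos: [0.4608, 0.108, 0.0558]
eef_rot: [[0.001, 1.0, -0.0], [0.0, -0.0, -1.0], [-1.0, 0.001, -0.0]]
ft_force: [-0.6, -0.5, 6.9]
grip_width: 0.505
```

```bash
python3 -m creep '[-0.05,0,0,0,0,0, -0.1,0,0,0,0,0, -0.15,0,0,0,0,0, -0.15,0,0,0,0,0, -0.15,0,0,0,0,0, -0.1,0,0,0,0,0, 0,0,0,0,0,0, 0,0,0,0,0,0]' 
python3 -m creep '[0,0.05,0.06,0,0,0, 0,0.104,0.123,0,0,0, 0,0.13,0.153,0,0,0, 0,0.13,0.153,0,0,0, 0,0.13,0.153,0,0,0, 0,0.13,0.153,0,0,0, 0,0.13,0.153,0,0,0, 0,0.104,0.123,0,0,0, 0,0.08,0.1,0,0,0, 0,0.05,0.06,0,0,0]'
python3 -m creep '[0,0,0,0,0,0, 0,0,0,0,0,0, 0,0,0,0,0,0]'
python3 - <<'E'
from h import *
a=[cv2.resize(read_camera("scene")["frame"][30:280,120:370],(500,500)),]
cv2.imwrite("pics/c1.png",a[0][:,:,::-1])
E
```

```text
clock: 3.08
tool_pos: [0.4608, 0.1079, 0.1958]
eef_rot: [[0.002, 1.0, -0.0], [0.0, -0.0, -1.0], [-1.0, 0.002, -0.0]]
ft_force: [-0.4, -0.0, -3.8]
grip_width: 0.498
clock: 3.92
tool_pos: [0.6683, -0.142, 0.1916]
eef_rot: [[-0.004, 1.0, -0.003], [-0.001, -0.003, -1.0], [-1.0, -0.004, 0.001]]
ft_force: [0.0, -0.0, -2.3]
grip_width: 0.5
clock: 4.17
tool_pos: [0.6671, -0.137, 0.1932]
eef_rot: [[-0.003, 1.0, 0.001], [0.001, 0.001, -1.0], [-1.0, -0.003, -0.001]]
ft_force: [0.1, 0.4, -2.1]
grip_width: 0.503
```

View pics/c1.png

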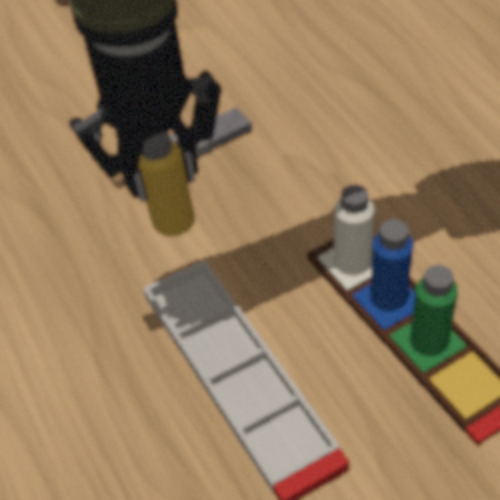

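The yellow bottle is held upright above the rack's far (non-red) end; the other three are undisturbed. Lowering.

```bash
python3 -m creep '[0.1,0,0,0,0,0, 0.15,0,0,0,0,0, 0.15,0,0,0,0,0, 0.12,0,0,0,0,0, 0.08,0,0,0,0,0, 0.04,0,0,0,0,0, 0.02,0,0,0,0,0, 0.01,0,0,0,0,0, 0,0,0,0,0,0, 0,0,0,0,0,0]'
```

```text
clock: 5.05
tool_pos: [0.6689, -0.1381, 0.0626]
eef_rot: [[0.002, 1.0, 0.0], [-0.0, 0.0, -1.0], [-1.0, 0.002, 0.0]]
ft_force: [-0.1, 0.3, -2.5]
grip_width: 0.503
```

```bash
python3 -m creep '[0.02,0,0,0,0,0, 0.015,0,0,0,0,0, 0.01,0,0,0,0,0, 0,0,0,0,0,0, 0,0,0,0,0,0]';python3 -m creep '[0.005,0,0,0,0,0, 0,0,0,0,0,0, 0,0,0,0,0,0]'
```

```text
clock: 5.47
tool_pos: [0.6682, -0.1383, 0.0523]
eef_rot: [[-0.0, 1.0, -0.0], [-0.0, -0.0, -1.0], [-1.0, -0.0, 0.0]]
ft_force: [0.0, -0.6, -1.6]
grip_width: 0.504
clock: 5.72
tool_pos: [0.6682, -0.1383, 0.052]
eef_rot: [[0.0, 1.0, -0.0], [-0.0, -0.0, -1.0], [-1.0, 0.0, 0.0]]
ft_force: [-1.7, 0.7, 4.9]
grip_width: 0.499
```

```bash
python3 -m creep '[0,0,0,0,0,0, 0,0,0,0,0,0, 0,0,0,0,0,0, 0,0,0,0,0,0, 0,0,0,0,0,0, 0,0,0,0,0,0]' -1
python3 -m creep '[-0.05,0,0,0,0,0, -0.1,0,0,0,0,0, -0.15,0,0,0,0,0, -0.15,0,0,0,0,0, -0.15,0,0,0,0,0, -0.12,0,0,0,0,0, 0,0,0,0,0,0, 0,0,0,0,0,0]'
python3 - <<'E'
from h import *
for n in("scene","side"):
    pass
a=[cv2.resize(read_camera("scene")["frame"][80:280,120:400],(560,400)),cv2.resize(read_camera("wrist")["frame"],(267,200))]
b=np.zeros((600,560,3),np.uint8); b[:400]=a[0]; b[400:,:267]=a[1]
s=read_camera("side")["frame"][140:260,200:380]; b[400:,267:]=cv2.resize(s,(293,200))
cv2.imwrite("pics/p1.png",b[:,:,::-1])
E
```

```text
clock: 6.22
tool_pos: [0.6682, -0.1382, 0.0511]
eef_rot: [[-0.0, 1.0, -0.0], [0.0, -0.0, -1.0], [-1.0, -0.0, -0.0]]
ft_force: [-0.1, -0.6, 0.1]
grip_width: 1.0
clock: 6.88
tool_pos: [0.6691, -0.1383, 0.1979]
eef_rot: [[0.004, 1.0, -0.0], [-0.001, -0.0, -1.0], [-1.0, 0.004, 0.001]]
ft_force: [0.4, 0.7, -0.9]
grip_width: 0.999
```

View pics/p1.png

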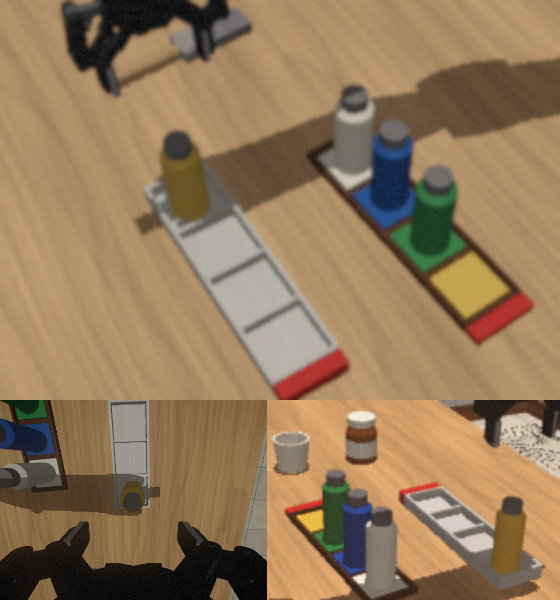

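Yellow stands upright in the far compartment. Next is green.

```bash
python3 -m creep '[0,-0.05,-0.044,0,0,0, 0,-0.1,-0.088,0,0,0, 0,-0.13,-0.114,0,0,0, 0,-0.13,-0.114,0,0,0, 0,-0.13,-0.114,0,0,0, 0,-0.13,-0.114,0,0,0, 0,-0.13,-0.114,0,0,0, 0,-0.1,-0.088,0,0,0, 0,-0.07,-0.06,0,0,0, 0,-0.04,-0.035,0,0,0]'
python3 -m creep '[0,0,0,0,0,0, 0,0,0,0,0,0, 0,0,0,0,0,0]'
python3 - <<'E'
from h import *
c=read_camera("wrist");cv2.imwrite("pics/w2.png",c["frame"][:,:,::-1])
a=[cv2.resize(read_camera(n)["frame"][s],(400,300)) for n,s in(("scene",np.s_[60:270,180:460]),("side",np.s_[100:265,160:380]))]
cv2.imwrite("pics/g2.png",np.hstack(a)[:,:,::-1])
E
```

```text
clock: 7.87
tool_pos: [0.4637, 0.0403, 0.1946]
eef_rot: [[-0.003, 1.0, 0.002], [0.0, 0.002, -1.0], [-1.0, -0.003, -0.0]]
ft_force: [-0.4, -0.2, -0.1]
grip_width: 1.0
clock: 8.12
tool_pos: [0.4672, 0.0378, 0.195]
eef_rot: [[0.0, 1.0, -0.001], [-0.0, -0.001, -1.0], [-1.0, 0.0, 0.0]]
ft_force: [-0.8, 0.7, -0.5]
grip_width: 0.999
```

View pics/g2.png

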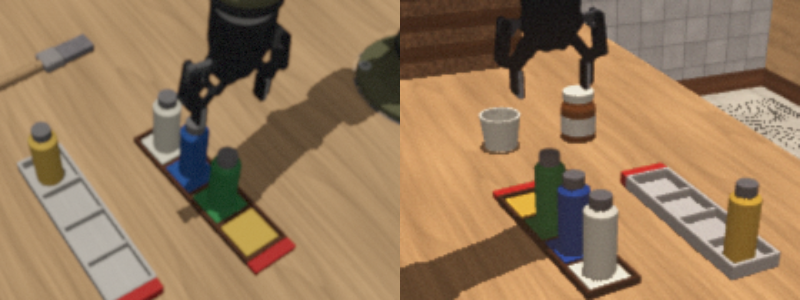

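The open jaws are over the green bottle as planned. Down, grip, lift.

```bash
python3 -m creep '[0.1,0,0,0,0,0, 0.15,0,0,0,0,0, 0.15,0,0,0,0,0, 0.15,0,0,0,0,0, 0.1,0,0,0,0,0, 0.045,0,0,0,0,0, 0,0,0,0,0,0, 0,0,0,0,0,0]'
python3 -m creep '[0,0,0,0,0,0, 0,0,0,0,0,0, 0,0,0,0,0,0, 0,0,0,0,0,0, 0,0,0,0,0,0, 0,0,0,0,0,0]' 1 50
python3 -m creep '[-0.05,0,0,0,0,0, -0.1,0,0,0,0,0, -0.15,0,0,0,0,0, -0.15,0,0,0,0,0, -0.15,0,0,0,0,0, -0.1,0,0,0,0,0, 0,0,0,0,0,0, 0,0,0,0,0,0]'
```

```text
clock: 8.93
tool_pos: [0.4666, 0.0386, 0.0564]
eef_rot: [[-0.0, 1.0, -0.0], [-0.0, -0.0, -1.0], [-1.0, -0.0, 0.0]]
ft_force: [-1.1, -0.2, 0.9]
grip_width: 1.0
clock: 9.43
tool_pos: [0.4664, 0.0388, 0.0572]
eef_rot: [[0.001, 1.0, -0.0], [-0.0, -0.0, -1.0], [-1.0, 0.001, 0.0]]
ft_force: [-2.9, 0.3, 6.8]
grip_width: 0.507
clock: 10.1
tool_pos: [0.4666, 0.0387, 0.1971]
eef_rot: [[0.003, 1.0, -0.0], [-0.0, -0.0, -1.0], [-1.0, 0.003, 0.0]]
ft_force: [-0.5, -0.3, -2.6]
grip_width: 0.504
```

```bash
python3 -m creep '[0,0.05,0.027,0,0,0, 0,0.1,0.054,0,0,0, 0,0.13,0.07,0,0,0, 0,0.13,0.07,0,0,0, 0,0.13,0.07,0,0,0, 0,0.13,0.07,0,0,0, 0,0.13,0.07,0,0,0, 0,0.09,0.05,0,0,0, 0,0.064,0.034,0,0,0, 0,0.04,0.02,0,0,0]'
python3 -m creep '[0,0,0,0,0,0, 0,0,0,0,0,0, 0,0,0,0,0,0]'
python3 -m creep '[0.1,0,0,0,0,0, 0.15,0,0,0,0,0, 0.15,0,0,0,0,0, 0.13,0,0,0,0,0, 0.08,0,0,0,0,0, 0.04,0,0,0,0,0, 0.02,0,0,0,0,0, 0.01,0,0,0,0,0, 0,0,0,0,0,0, 0,0,0,0,0,0]'
```

```text
clock: 10.93
tool_pos: [0.6659, -0.0705, 0.1929]
eef_rot: [[-0.004, 1.0, -0.002], [-0.001, -0.002, -1.0], [-1.0, -0.004, 0.001]]
ft_force: [-0.5, 0.3, -2.2]
grip_width: 0.505
clock: 11.18
tool_pos: [0.6641, -0.0679, 0.1948]
eef_rot: [[-0.003, 1.0, 0.0], [0.0, 0.0, -1.0], [-1.0, -0.003, -0.0]]
ft_force: [-0.8, 1.2, -1.9]
grip_width: 0.505
clock: 12.02
tool_pos: [0.6657, -0.0682, 0.0616]
eef_rot: [[0.002, 1.0, 0.0], [-0.0, 0.0, -1.0], [-1.0, 0.002, 0.0]]
ft_force: [0.2, -0.5, -2.3]
grip_width: 0.508
```

```bash
python3 -m creep '[0.02,0,0,0,0,0, 0.015,0,0,0,0,0, 0.005,0,0,0,0,0, 0,0,0,0,0,0, 0,0,0,0,0,0]';python3 -m creep '[0.005,0,0,0,0,0, 0,0,0,0,0,0, 0,0,0,0,0,0]'
```

```text
clock: 12.43
tool_pos: [0.6651, -0.0683, 0.0531]
eef_rot: [[0.001, 1.0, -0.0], [-0.0, -0.0, -1.0], [-1.0, 0.001, 0.0]]
ft_force: [-3.2, 0.7, 5.1]
grip_width: 0.503
clock: 12.68
tool_pos: [0.6651, -0.0683, 0.053]
eef_rot: [[0.001, 1.0, -0.0], [-0.0, -0.0, -1.0], [-1.0, 0.001, 0.0]]
ft_force: [-5.6, -0.1, 12.3]
grip_width: 0.506
```

```bash
python3 -m creep '[0,0,0,0,0,0, 0,0,0,0,0,0, 0,0,0,0,0,0, 0,0,0,0,0,0, 0,0,0,0,0,0, 0,0,0,0,0,0]' -1
python3 -m creep '[-0.05,0,0,0,0,0, -0.1,0,0,0,0,0, -0.15,0,0,0,0,0, -0.15,0,0,0,0,0, -0.15,0,0,0,0,0, -0.12,0,0,0,0,0, 0,0,0,0,0,0, 0,0,0,0,0,0]'
python3 -m creep '[0,-0.05,-0.01,0,0,0, 0,-0.1,-0.02,0,0,0, 0,-0.13,-0.025,0,0,0, 0,-0.13,-0.025,0,0,0, 0,-0.13,-0.025,0,0,0, 0,-0.13,-0.025,0,0,0, 0,-0.13,-0.025,0,0,0, 0,-0.08,-0.015,0,0,0, 0,-0.06,-0.01,0,0,0, 0,-0.03,-0.005,0,0,0]'
python3 -m creep '[0,0,0,0,0,0, 0,0,0,0,0,0, 0,0,0,0,0,0]'
python3 - <<'E'
from h import *
a=[cv2.resize(read_camera(n)["frame"][s],(400,300)) for n,s in(("scene",np.s_[60:270,180:460]),("side",np.s_[100:265,160:380]))]
cv2.imwrite("pics/g3.png",np.hstack(a)[:,:,::-1])
E
```

```text
clock: 13.18
tool_pos: [0.665, -0.0682, 0.0511]
eef_rot: [[-0.0, 1.0, -0.0], [0.0, -0.0, -1.0], [-1.0, -0.0, -0.0]]
ft_force: [0.3, -0.0, 0.2]
grip_width: 1.002
clock: 13.85
tool_pos: [0.6659, -0.0682, 0.1978]
eef_rot: [[0.004, 1.0, -0.0], [-0.0, -0.0, -1.0], [-1.0, 0.004, 0.0]]
ft_force: [-0.7, 0.8, -0.4]
grip_width: 0.999
clock: 14.68
tool_pos: [0.4686, -0.031, 0.1947]
eef_rot: [[-0.002, 1.0, 0.0], [-0.0, 0.0, -1.0], [-1.0, -0.002, 0.0]]
ft_force: [-0.7, -0.2, 0.1]
grip_width: 0.999
clock: 14.93
tool_pos: [0.4718, -0.0314, 0.1951]
eef_rot: [[0.0, 1.0, -0.0], [0.0, -0.0, -1.0], [-1.0, 0.0, -0.0]]
ft_force: [0.0, -0.5, -0.2]
grip_width: 0.999
```

View pics/g3.png

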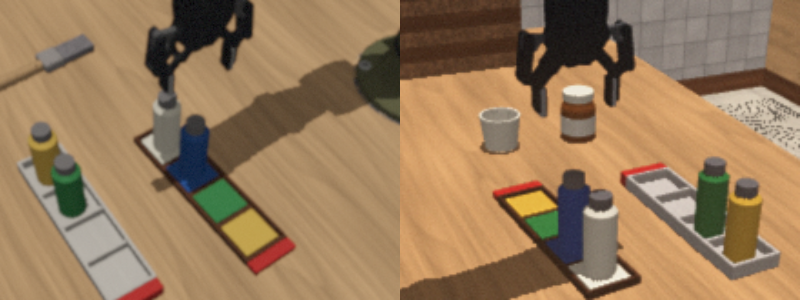

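Green is upright in its compartment next to yellow. Blue next.

```bash
python3 -m creep '[0.1,0,0,0,0,0, 0.15,0,0,0,0,0, 0.15,0,0,0,0,0, 0.15,0,0,0,0,0, 0.1,0,0,0,0,0, 0.045,0,0,0,0,0, 0,0,0,0,0,0, 0,0,0,0,0,0]'
python3 -m creep '[0,0,0,0,0,0, 0,0,0,0,0,0, 0,0,0,0,0,0, 0,0,0,0,0,0, 0,0,0,0,0,0, 0,0,0,0,0,0]' 1 50
python3 -m creep '[-0.05,0,0,0,0,0, -0.1,0,0,0,0,0, -0.15,0,0,0,0,0, -0.15,0,0,0,0,0, -0.15,0,0,0,0,0, -0.1,0,0,0,0,0, 0,0,0,0,0,0, 0,0,0,0,0,0]'
```

```text
clock: 15.7
tool_pos: [0.4714, -0.0312, 0.0564]
eef_rot: [[-0.0, 1.0, 0.0], [0.0, 0.0, -1.0], [-1.0, -0.0, -0.0]]
ft_force: [-0.0, 0.3, 0.1]
grip_width: 0.999
clock: 16.2
tool_pos: [0.4713, -0.0313, 0.0571]
eef_rot: [[0.001, 1.0, -0.0], [-0.0, -0.0, -1.0], [-1.0, 0.001, 0.0]]
ft_force: [-1.6, 0.0, 8.0]
grip_width: 0.509
clock: 16.87
tool_pos: [0.4713, -0.0314, 0.197]
eef_rot: [[0.002, 1.0, -0.0], [-0.0, -0.0, -1.0], [-1.0, 0.002, 0.0]]
ft_force: [-0.7, -0.0, -3.0]
grip_width: 0.508
```

```bash
python3 -m creep '[0,0.05,-0.01,0,0,0, 0,0.1,-0.015,0,0,0, 0,0.13,-0.022,0,0,0, 0,0.13,-0.022,0,0,0, 0,0.13,-0.022,0,0,0, 0,0.13,-0.022,0,0,0, 0,0.13,-0.022,0,0,0, 0,0.075,-0.015,0,0,0, 0,0.05,-0.01,0,0,0, 0,0.03,-0.005,0,0,0]'
python3 -m creep '[0,0,0,0,0,0, 0,0,0,0,0,0, 0,0,0,0,0,0]'
python3 -m creep '[0.1,0,0,0,0,0, 0.15,0,0,0,0,0, 0.15,0,0,0,0,0, 0.13,0,0,0,0,0, 0.08,0,0,0,0,0, 0.04,0,0,0,0,0, 0.02,0,0,0,0,0, 0.01,0,0,0,0,0, 0,0,0,0,0,0, 0,0,0,0,0,0]'
python3 -m creep '[0.02,0,0,0,0,0, 0.015,0,0,0,0,0, 0.005,0,0,0,0,0, 0,0,0,0,0,0, 0,0,0,0,0,0]'
```

```text
clock: 17.7
tool_pos: [0.6628, 0.0027, 0.193]
eef_rot: [[-0.004, 1.0, 0.001], [0.0, 0.001, -1.0], [-1.0, -0.004, -0.0]]
ft_force: [-0.5, -0.3, -3.5]
grip_width: 0.509
clock: 17.95
tool_pos: [0.6612, 0.0015, 0.1955]
eef_rot: [[-0.002, 1.0, -0.0], [-0.0, -0.0, -1.0], [-1.0, -0.002, 0.0]]
ft_force: [-0.0, -0.6, -2.3]
grip_width: 0.512
clock: 18.78
tool_pos: [0.6628, 0.0018, 0.0617]
eef_rot: [[0.002, 1.0, -0.0], [0.0, -0.0, -1.0], [-1.0, 0.002, -0.0]]
ft_force: [-0.5, 0.1, -2.8]
grip_width: 0.511
clock: 19.2
tool_pos: [0.6619, 0.0018, 0.0529]
eef_rot: [[0.0, 1.0, -0.0], [-0.0, -0.0, -1.0], [-1.0, 0.0, 0.0]]
ft_force: [-2.7, -0.4, 4.3]
grip_width: 0.509
```

```bash
python3 -m creep '[0,0,0,0,0,0, 0,0,0,0,0,0, 0,0,0,0,0,0, 0,0,0,0,0,0, 0,0,0,0,0,0, 0,0,0,0,0,0]' -1
python3 -m creep '[-0.05,0,0,0,0,0, -0.1,0,0,0,0,0, -0.15,0,0,0,0,0, -0.15,0,0,0,0,0, -0.15,0,0,0,0,0, -0.12,0,0,0,0,0, 0,0,0,0,0,0, 0,0,0,0,0,0]'
python3 -m creep '[0,-0.05,0.028,0,0,0, 0,-0.1,0.056,0,0,0, 0,-0.13,0.073,0,0,0, 0,-0.13,0.073,0,0,0, 0,-0.13,0.073,0,0,0, 0,-0.13,0.073,0,0,0, 0,-0.13,0.073,0,0,0, 0,-0.06,0.033,0,0,0, 0,-0.04,0.022,0,0,0, 0,-0.02,0.011,0,0,0]'
python3 -m creep '[0,0,0,0,0,0, 0,0,0,0,0,0, 0,0,0,0,0,0]'
python3 - <<'E'
from h import *
a=[cv2.resize(read_camera(n)["frame"][s],(400,300)) for n,s in(("scene",np.s_[60:270,180:460]),("side",np.s_[100:265,160:380]))]
cv2.imwrite("pics/g4.png",np.hstack(a)[:,:,::-1])
E
```

```text
clock: 19.7
tool_pos: [0.662, 0.0018, 0.0522]
eef_rot: [[0.0, 1.0, -0.0], [0.0, -0.0, -1.0], [-1.0, 0.0, -0.0]]
ft_force: [-1.1, 0.2, 0.3]
grip_width: 1.0
clock: 20.37
tool_pos: [0.6629, 0.0019, 0.1988]
eef_rot: [[0.004, 1.0, -0.0], [0.0, -0.0, -1.0], [-1.0, 0.004, -0.0]]
ft_force: [-1.1, -0.6, -0.1]
grip_width: 1.0
clock: 21.2
tool_pos: [0.4767, -0.1019, 0.1959]
eef_rot: [[-0.001, 1.0, -0.001], [-0.0, -0.001, -1.0], [-1.0, -0.001, 0.0]]
ft_force: [0.3, 0.1, 0.5]
grip_width: 1.0
clock: 21.45
tool_pos: [0.479, -0.1004, 0.1961]
eef_rot: [[0.0, 1.0, 0.001], [0.001, 0.001, -1.0], [-1.0, 0.0, -0.001]]
ft_force: [-0.2, -0.3, 0.1]
grip_width: 0.997
```

View pics/g4.png

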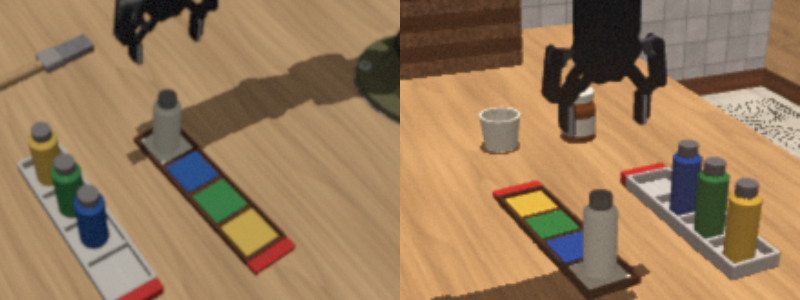

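Blue is in place. White is the last, its position extrapolated from the tray fit; jaws are over it.

```bash
python3 -m creep '[0.1,0,0,0,0,0, 0.15,0,0,0,0,0, 0.15,0,0,0,0,0, 0.15,0,0,0,0,0, 0.1,0,0,0,0,0, 0.05,0,0,0,0,0, 0,0,0,0,0,0, 0,0,0,0,0,0]'
python3 -m creep '[0,0,0,0,0,0, 0,0,0,0,0,0, 0,0,0,0,0,0, 0,0,0,0,0,0, 0,0,0,0,0,0, 0,0,0,0,0,0]' 1 50
python3 -m creep '[-0.05,0,0,0,0,0, -0.1,0,0,0,0,0, -0.15,0,0,0,0,0, -0.15,0,0,0,0,0, -0.15,0,0,0,0,0, -0.1,0,0,0,0,0, 0,0,0,0,0,0, 0,0,0,0,0,0]'
```

```text
clock: 22.22
tool_pos: [0.4782, -0.1007, 0.0559]
eef_rot: [[-0.001, 1.0, 0.001], [0.0, 0.001, -1.0], [-1.0, -0.001, -0.0]]
ft_force: [0.1, 0.7, 0.9]
grip_width: 1.005
clock: 22.72
tool_pos: [0.4784, -0.1014, 0.0572]
eef_rot: [[0.001, 1.0, -0.0], [-0.0, -0.0, -1.0], [-1.0, 0.001, 0.0]]
ft_force: [-1.8, -0.1, 5.2]
grip_width: 0.507
clock: 23.38
tool_pos: [0.4783, -0.1014, 0.1971]
eef_rot: [[0.002, 1.0, -0.0], [-0.001, -0.0, -1.0], [-1.0, 0.002, 0.001]]
ft_force: [0.1, 0.3, -3.7]
grip_width: 0.506
```

```bash
python3 -m creep '[0,0.045,-0.043,0,0,0, 0,0.09,-0.086,0,0,0, 0,0.12,-0.114,0,0,0, 0,0.12,-0.114,0,0,0, 0,0.12,-0.114,0,0,0, 0,0.12,-0.114,0,0,0, 0,0.12,-0.114,0,0,0, 0,0.08,-0.076,0,0,0, 0,0.06,-0.06,0,0,0, 0,0.033,-0.03,0,0,0]'
python3 -m creep '[0,0,0,0,0,0, 0,0,0,0,0,0, 0,0,0,0,0,0]'
python3 -m creep '[0.1,0,0,0,0,0, 0.15,0,0,0,0,0, 0.15,0,0,0,0,0, 0.13,0,0,0,0,0, 0.08,0,0,0,0,0, 0.04,0,0,0,0,0, 0.02,0,0,0,0,0, 0.01,0,0,0,0,0, 0,0,0,0,0,0, 0,0,0,0,0,0]'
python3 -m creep '[0.02,0,0,0,0,0, 0.015,0,0,0,0,0, 0.005,0,0,0,0,0, 0,0,0,0,0,0, 0,0,0,0,0,0]'
```

```text
clock: 24.22
tool_pos: [0.66, 0.0755, 0.1933]
eef_rot: [[-0.003, 1.0, 0.003], [0.001, 0.003, -1.0], [-1.0, -0.003, -0.001]]
ft_force: [0.4, -0.5, -2.0]
grip_width: 0.506
clock: 24.47
tool_pos: [0.6587, 0.0704, 0.1955]
eef_rot: [[-0.002, 1.0, -0.001], [-0.001, -0.001, -1.0], [-1.0, -0.002, 0.001]]
ft_force: [-0.4, -0.2, -1.9]
grip_width: 0.506
clock: 25.3
tool_pos: [0.6604, 0.0717, 0.0617]
eef_rot: [[0.002, 1.0, -0.0], [0.0, -0.0, -1.0], [-1.0, 0.002, -0.0]]
ft_force: [-0.2, -0.5, -1.4]
grip_width: 0.506
clock: 25.72
tool_pos: [0.6597, 0.0719, 0.0531]
eef_rot: [[0.001, 1.0, 0.0], [0.0, 0.0, -1.0], [-1.0, 0.001, -0.0]]
ft_force: [-1.3, -0.5, 5.1]
grip_width: 0.504
```

```bash
python3 -m creep '[0,0,0,0,0,0, 0,0,0,0,0,0, 0,0,0,0,0,0, 0,0,0,0,0,0, 0,0,0,0,0,0, 0,0,0,0,0,0]' -1
python3 -m creep '[-0.05,0,0,0,0,0, -0.1,0,0,0,0,0, -0.15,0,0,0,0,0, -0.15,0,0,0,0,0, -0.15,0,0,0,0,0, -0.15,0,0,0,0,0, -0.15,0,0,0,0,0, -0.1,0,0,0,0,0, 0,0,0,0,0,0, 0,0,0,0,0,0]'
python3 -m creep '[0,-0.05,0.05,0,0,0, 0,-0.1,0.1,0,0,0, 0,-0.12,0.12,0,0,0, 0,-0.12,0.12,0,0,0, 0,-0.12,0.12,0,0,0, 0,-0.12,0.12,0,0,0, 0,-0.08,0.1,0,0,0, 0,-0.05,0.06,0,0,0, 0,0,0,0,0,0, 0,0,0,0,0,0]'
python3 - <<'E'
from h import *
c={n:read_camera(n) for n in("scene","side")}
cv2.imwrite("pics/f.png",np.hstack([cv2.resize(c["scene"]["frame"][:400],(400,300)),cv2.resize(c["side"]["frame"][100:310,150:430],(400,300))])[:,:,::-1])
R=np.array([.664,-.033]);th=np.radians(2.3);ax=np.array([[np.cos(th),np.sin(th)],[-np.sin(th),np.cos(th)]])
for n,lo,hi in(("yellow",18,34),("green",50,80),("blue",100,130)):
    r=[]
    for cam in c.values():
        f=cam["frame"];H,S,V=cv2.split(cv2.cvtColor(f,cv2.COLOR_RGB2HSV))
        k=[q for q in big((H>=lo)&(H<=hi)&(S>120)&(V>40),4) if cv2.boundingRect(q)[3]>cv2.boundingRect(q)[2]]
        bx=max(k,key=lambda q: plane(cam,q[:,0].mean(0),.05)[0,0] if plane(cam,q[:,0].mean(0),.05)[0,0]<.8 else -1)
        r.append(ray(cam,cv2.minAreaRect(bx)[0]))
    p,g=meet(*r);print(n,p.round(4),"gap",round(g,4),"rack xy",(ax@(p[:2]-R)).round(4))
E
```

```text
clock: 26.22
tool_pos: [0.6596, 0.0717, 0.0521]
eef_rot: [[-0.0, 1.0, -0.0], [-0.0, -0.0, -1.0], [-1.0, -0.0, 0.0]]
ft_force: [-0.3, -0.1, -0.3]
grip_width: 1.001
clock: 27.05
tool_pos: [0.6601, 0.072, 0.2544]
eef_rot: [[0.003, 1.0, -0.0], [0.0, -0.0, -1.0], [-1.0, 0.003, -0.0]]
ft_force: [-0.6, -0.3, -1.0]
grip_width: 1.001
clock: 27.88
tool_pos: [0.5068, -0.0868, 0.2518]
eef_rot: [[-0.001, 1.0, -0.002], [0.0, -0.002, -1.0], [-1.0, -0.001, -0.0]]
ft_force: [0.8, 0.5, 0.4]
grip_width: 1.001
yellow [ 0.6696 -0.1373  0.048 ] gap 0.0028 rack xy [ 0.0014 -0.1045]Traceback (most recent call last):
  File "<stdin>", line 10, in <module>
ValueError: max() iterable argument is empty
```

View pics/f.png

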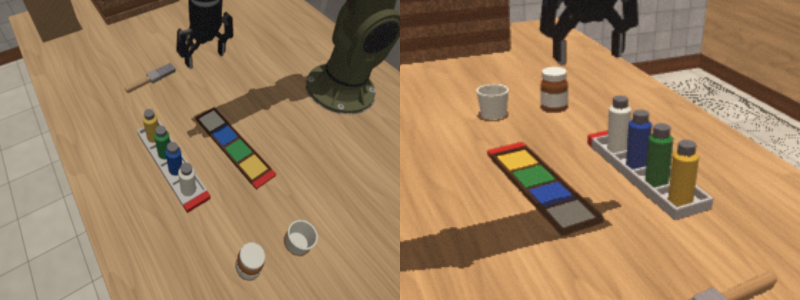

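All four bottles stand upright in the rack, reading from its red end white, blue, green, yellow. The coasters are empty and the cup, jar and brush have not moved. The triangulated yellow bottle is 1.4 mm and 0.5 mm from its compartment centre.

```bash
python3 -c "
from station import sign_off; print(sign_off())"
```

```text
the job is handed in; nothing more can be done
None
```

I moved all four bottles from the tray to the rack in reverse order and handed the job in at about 28 s of the 93 s. From the rack's red end they now stand white, blue, green, yellow. I lowered each bottle until the wrist force showed it touching the floor, then opened the gripper and backed away.

- **Final pictures:** the scene and side views show all four upright in their compartments. The cup, jar and brush look to be where they started; I judged that by eye and did not measure it.
- **Measured position:** from the two views, yellow is about 1.4 mm across and 0.5 mm along the row from its compartment centre.
- **Check that failed:** the same measurement stopped with a script error at green, so blue and white were not measured either, and I did not rerun it. I judged those three from the pictures and from the TCP positions at release, which were within about 1 mm of the compartment centres I had worked out.
- **Disagreement, resolved:** my first estimate of the rack and tray centres was about 10 mm off along the row, because the red block lies outside the four places. The rack's dividers and the bottle caps showed the error before I placed anything, and I used the corrected centres.

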